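# Set two chopping boards on the sloped drying stand

### The job

Set both wooden boards to dry side by side on the sloped stand. Slide the wide board, which was left crooked part-way up the face, down without lifting it off until its lower edge rests square and flush against the bottom lip, and make room for the paddle-shaped board: lay it flat next to the wide one, handle uphill, the end of its blade square and flush against the same lip. Both boards lie flat on the face, within its width and not on top of each other; do not shift or knock over anything else.

Things in the scene. Friction and masses are not known exactly. Their poses are not given: they have to be found in the camera images.
- stand: Fixed wooden stand: face covered with dark rubber sheet, 300 mm wide, 210 mm long, sloped 25 degrees, low side to the robot, a lip 18 mm high, 12 mm thick along the low edge, no side walls; top edge 165 mm above the worktop. Origin: on the face at the foot of the lip, mid-width, 76 mm up. x: up the slope; y: along the lip, to the left; z: out of the face. Boards stay where left and slide only when pushed (a few N).
- wide_board: Plain wooden board 140 (x) by 120 (y) by 14 mm thick, about 0.24 kg, too wide to grip; starts on the stand's face, crooked by up to 0.35 rad, up to 50 mm off the middle, clear of the lip. Origin: middle of the underside; x points up the slope when it is square, z out of its top. Its -x edge goes against the lip.
- wide_board_low_left (a point): Corner of the wide board: on the underside, at the left corner of the end that must meet the lip; left is the board's +y, right its -y
- wide_board_low_right (a point): Corner of the wide board: on the underside, at the right corner of the end that must meet the lip; left is the board's +y, right its -y
- paddle: Plain wooden paddle board, 14 mm thick, about 0.15 kg: blade 130 (x) by 60 mm (y), handle 60 mm long, 26 mm wide on its +x end (190 mm in all). Starts flat on the worktop, left or right of the stand. Origin: underside, middle of the blade; x points along the handle, z up. Balances 16 mm from the origin towards the handle; can be gripped across the 60 mm.
- paddle_low_left (a point): Corner of the paddle board's blade, far from the handle: on the underside, at the left corner of the end that must meet the lip; left is the board's +y, right its -y
- paddle_low_right (a point): Corner of the paddle board's blade, far from the handle: on the underside, at the right corner of the end that must meet the lip; left is the board's +y, right its -y
- turner: Bystander: flat wooden turner, 175 mm long (along x), 52 mm wide, 12 mm high, lying on the worktop on the other side of the stand from the paddle board. Origin: underside, near the root of its blade.
- mug: Bystander: glass mug, radius 40 mm, height 95 mm, a handle at its +y, at the back left. Origin: centre of its underside.
- bowl: Bystander: steel bowl, radius 60 mm, height 50 mm, at the back right. Origin: centre of its underside.
- jar: Bystander: glass jar, radius 32 mm, height 85 mm, in front of the stand on the robot's left. Origin: centre of its underside.
- spice: Bystander: amber spice jar, radius 24 mm, height 80 mm, in front of the stand on the robot's right. Origin: centre of its underside.
- oil: Bystander: green glass bottle, radius 33 mm, height 190 mm, behind the stand on the left. Origin: centre of its underside.
- glass_mug: Bystander: tall glass mug, radius 40 mm, height 120 mm, a handle at its +y, behind the stand on the right. Origin: centre of its underside.

How it is judged:
By the outcome, as a careful person would: the job done as asked, in the order asked, and still so for the second after the job is handed in, with the robot touching nothing.
It also fails if it takes over 72 s, if anything falls off the work surface, if the arm or the gripper's body presses on something with over 40 N, if the wrist force passes 120 N, or if a joint passes its speed limit or range.

### The arm

A 7-joint arm with a two-finger parallel gripper is mounted at the origin on the work surface. World frame = base frame: x ahead of the robot, y to its left, z up, the work surface at z = 0. Lengths are in m, angles in rad, forces in N, time in s.
With the tool pointing down it reaches from about 0.4 to 0.9 m from the base axis. Payload 5.5 kg.
Tool frame: the origin (TCP) lies between the finger pads; the fingertips stand 11 mm ahead of it and the grasp point (between the pads) lies 8 mm behind it; y points along the fingers, x is the direction in which the jaws open and shut, and the axes are right-handed (so a half turn about y gives the same grasp; the last joint's range is limited). The gripper opens to 92 mm and grips with 3 to 60 N. Pads are 19 mm wide; open, the fingers measure 130 mm over their backs; the gripper's body (75 mm by 190 mm) begins 47 mm behind the grasp point.
Start: joints at [1.558, 0.501, -0.427, 1.55, 0.221, 1.138, -0.21], TCP at [0.177, -0.625, 0.238] pointing down, gripper open.
Joint ranges: [-2.88, 2.88], [-0.31, 2.03], [-1.54, 1.56], [0.2, 2.42], [-1.41, 4.55], [0.19, 2.02], [-2.57, 2.57]. Speed limits (rad/s): [2.57, 2.57, 3.14, 3.14, 3.14, 3.14, 3.14].

### API

Orientations are given as a rotation vector (axis times angle).
In Python, from bench import * gives the robot as it stands. The module is installed in compiled form; this text tells all that it offers.
- The arm moves only by the tool arm_command, never from a script. Its argument "motion" is a list of rows, each an object with "linear": the shift along the tool's x, y, z in m, a list of three; "twist": the turn about the tool's y in rad; "gripper": the opening, from -1 (shut) to 1 (fully open). In form: [{"linear": [dx, dy, dz], "twist": twist, "gripper": gripper}, ...]. A call has 1 to 20 rows; each row shifts and turns the pose as measured when the row begins, along the tool's axes as they then stand; what a row does not reach is not made up. A row lasts 1/8 s, in which the tool goes at most 62.5 mm and 10.7 degrees, less where a joint would pass 70% of its speed; a pose out of reach is approached as far as the arm can. A call with a gripper value outside its range is refused whole. The fingers move at their own pace and stop on an object; "newtons" is the grip in N (left out, the last holds). Time passes only in rows, so rows that do not move let the fingers close. It gives the time, the measured TCP pose, the force and the opening at its end, in the units of the state.
- get_obs(): the state, without advancing time (a new reading comes with each control period).
- capture(name): name is "side" or "top"; returns (picture, depth): 384x512x3 uint8, red, green, blue; 384x512 float32, m along the optical axis (not along the pixel's ray), 0 where there is no reading.
- camera_info(name): a dict with "fov_y" (degrees; the focal length in pixels is half the picture's height over the tangent of half this angle, whatever the lens; pixels are square), "cx", "cy" (the principal point, pixels), "cam_to_world" (4x4, takes a point from camera to world coordinates). Camera axes: x right, y up, looking along -z (the intrinsics and any distortion apply to the point x, -y, -z); pixel columns grow to the right and rows downward; lengths in m; the calibration is good to about 2 mm. A picture is of the moment at which its call begins. camera_info takes no time and is no camera call.
- close_job(): hands the job in, once; it reports no verdict.
The state is a dict: "time": time; "qpos": joint angles; "joint_velocities": joint speeds; "joint_torque": joint torques, N m; "tool_pos": TCP position; "orientation": TCP orientation; "contact_force": force on the tool from outside, world axes, zero at the start; "ft_torque": the same for the moment, N m; "finger_gap": finger opening in m.
Only numpy, scipy, OpenCV 4.12 (cv2) and the standard library are available. Lean on these libraries where they do the work, as an engineer would, in place of code of your own. Each camera call takes 0.05 s, during which the arm holds its last target. There are 200 camera calls.

## Working session

There is one attempt and no reset: what is moved stays moved. The work goes in short steps, Python scripts to look and compute and a tool call to move; the robot and the scene stay as the last step left them, time stands still between calls to the robot, and variables do not carry over. Pictures are saved under pics/ and viewed, about 8 in all and at most 12, crops included, and the job is handed in when it is done.

Besides the shell and the picture viewer there is one more tool, called after "Call:" as name([rows], argument=value, ...), one row to a line, values as JSON. arm_command: Moves the arm, as the interface text tells. Its arguments: {"type":"object","properties":{"motion":{"type":"array"},"newtons":{"type":"number"}},"required":["motion"]}

```bash
mkdir -p pics
cat > h.py <<'E'
from bench import *
import numpy as np, cv2
from scipy.spatial.transform import Rotation as R
def cloud(name):
    im,d=capture(name); i=camera_info(name)
    f=im.shape[0]/2/np.tan(np.radians(i["fov_y"])/2)
    v,u=np.mgrid[:im.shape[0],:im.shape[1]]
    p=np.stack([(u-i["cx"])/f*d,-(v-i["cy"])/f*d,-d],-1)
    T=np.array(i["cam_to_world"]); return im,d,p@T[:3,:3].T+T[:3,3]
def save(n,im): cv2.imwrite("pics/"+n+".png",im[...,::-1])
E
python3 - <<'E'
from h import *
for n in("side","top"):
    im,d,p=cloud(n); save(n+"0",im); np.savez(n+"0",im=im,d=d,p=p); print(camera_info(n))
print(get_obs())
a,b=cv2.imread("pics/side0.png"),cv2.imread("pics/top0.png")
E
```

```text
{'fov_y': 43.26543417245449, 'cx': 257.57525960570956, 'cy': 190.3483274729661, 'cam_to_world': array([[-0.72427625,  0.52390434, -0.44827241, -0.01879346],
       [-0.68949544, -0.55451968,  0.46594416,  0.63412592],
       [-0.0044657 ,  0.64655408,  0.76285509,  1.11890683],
       [ 0.        ,  0.        ,  0.        ,  1.        ]])}
{'fov_y': 57.350105304906954, 'cx': 245.79548329120624, 'cy': 192.05755849661026, 'cam_to_world': array([[-0.02825079,  0.99058253, -0.13397069,  0.45150034],
       [-0.99956247, -0.02916958, -0.00489993,  0.00482486],
       [-0.00876166,  0.13377364,  0.99097318,  1.15503146],
       [ 0.        ,  0.        ,  0.        ,  1.        ]])}
{'time': 0.1, 'qpos': array([ 1.5581855 ,  0.50176323, -0.42681901,  1.55133404,  0.22080078,
        1.13828033, -0.21033075]), 'joint_velocities': array([-0.00017052, -0.0022519 , -0.00152406, -0.00372025, -0.00092565,
       -0.00149602,  0.0005367 ]), 'joint_torque': array([-1.07672103e-02, -5.67867422e+01, -5.83806574e+00, -2.79915816e+01,
       -6.90787635e-02,  2.41911941e-02,  4.97611586e-05]), 'tool_pos': array([ 0.17681907, -0.62486272,  0.23678208]), 'orientation': array([-1.32601445,  1.00458308, -1.00236166]), 'contact_force': array([ 1.34036044,  0.32598852, -0.36999339]), 'ft_torque': array([ 0.0106716 , -0.03692781,  0.01153015]), 'finger_gap': 0.09171730430796239}
```

View pics/side0.png

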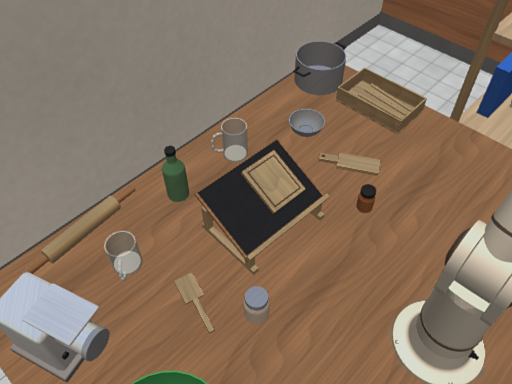

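View pics/top0.png

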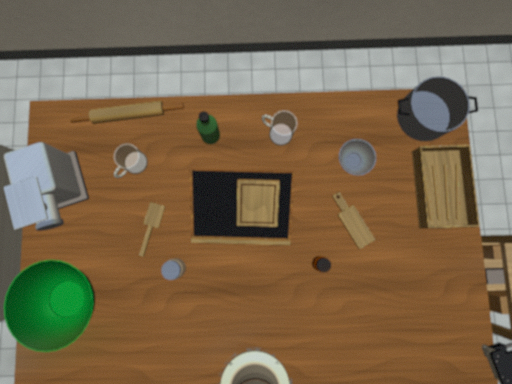

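The side view has the stand centred at about (262,200), with the wide board at (273,180), the paddle at (350,162) and the turner at (195,300). In the top view the face spans (192–291, 171–240) and the wide board is right of middle at (258,203). The paddle is at (353,220) with its handle end at (338,197).

```bash
cat >> h.py <<'E'
def rect(xy):
    (c,s,a)=cv2.minAreaRect(xy.astype(np.float32).reshape(-1,1,2)); return np.round(c,4),np.round(s,4),round(a,1),np.round(cv2.boxPoints((c,s,a)),4).tolist()
def big(m):
    n,l,s,_=cv2.connectedComponentsWithStats(m.astype(np.uint8)); k=1+np.argmax(s[1:,4]); return l==k
E
python3 - <<'E'
from h import *
for n,box in(("top",(185,298,165,250)),("side",(190,335,138,275))):
    z=np.load(n+"0.npz"); im,d,p=z["im"].astype(int),z["d"],z["p"]
    v,u=np.mgrid[:384,:512]; inb=(u>box[0])&(u<box[1])&(v>box[2])&(v<box[3])&(d>0)
    face=big(inb&(im.max(-1)<45)&(p[...,2]>.05)); q=p[face]
    c=np.median(q,0); 
    A=np.c_[q[:,:2],np.ones(len(q))]; w=np.ones(len(q),bool)
    for _ in range(5):
        co=np.linalg.lstsq(A[w],q[w,2],rcond=None)[0]; r=q[:,2]-A@co; w=abs(r)<3*np.median(abs(r))+1e-3
    print(n,len(q),"plane",co.round(4),"slope",np.degrees(np.arctan(np.hypot(*co[:2]))),"yaw",np.degrees(np.arctan2(co[1],co[0])),"res",np.std(r[w]))
    print(" face rect",rect(q[w][:,:2]), "z",q[w][:,2].min(),q[w][:,2].max())
    h=p[...,2]-(p[...,0]*co[0]+p[...,1]*co[1]+co[2])
    bd=big(inb&(h>.006)&(h<.03)&(im[...,0]>90)&(p[...,0]>q[w][:,0].min()+.015)); print(" board",bd.sum(),rect(p[bd][:,:2]),np.median(h[bd]))
    lip=inb&(im[...,0]>90)&(p[...,2]>.075)&(p[...,0]<q[w][:,0].min()+.005); print(" lip",rect(p[lip][:,:2]),np.median(p[lip][:,2]))
    fl=(d>0)&(p[...,2]>.005)&(p[...,2]<.03)&(p[...,1]<-.2)&(p[...,1]>-.5)&(p[...,0]>.3)&(p[...,0]<.85)&(im[...,0]>120)
    fl=big(fl); print(" paddle",fl.sum(),rect(p[fl][:,:2]),np.median(p[fl][:,2]))
    pad=p[fl][:,:2]; m=pad.mean(0); e,V=np.linalg.eigh(np.cov(pad.T)); ax=V[:,1]*np.sign(V[0,1]); print(" mean",m,"axis",ax,np.degrees(np.arctan2(ax[1],ax[0])))
    for nm,m in(("side",(p[...,2]>.03)&(d>0)&(p[...,0]>.2)&(p[...,0]<.85)&(abs(p[...,1])<.45)),):
        k,l,s,_=cv2.connectedComponentsWithStats(m.astype(np.uint8))
        for i in range(1,k):
            if s[i,4]>60: g=p[l==i]; print("  obj",g.mean(0).round(3),g.min(0).round(3),g.max(0).round(3))
E
```

```text
top 3817 plane [ 0.4673 -0.0258 -0.136 ] slope 25.08169312826673 yaw -3.154882344024302 res 0.0019058272190402314
 face rect (array([0.5531, 0.0252]), array([0.281 , 0.1798]), 86.8, [[0.4555000066757202, -0.11010000109672546], [0.6349999904632568, -0.12020000070333481], [0.6507999897003174, 0.16040000319480896], [0.47130000591278076, 0.1704999953508377]]) z 0.07591693419504697 0.1671029125262371
 board 1871 (array([ 0.5552, -0.0228]), array([0.1185, 0.1296]), 87.7, [[0.48809999227523804, -0.07940000295639038], [0.6175000071525574, -0.08460000157356262], [0.6223000288009644, 0.033799998462200165], [0.4927999973297119, 0.039000000804662704]]) 0.015083069729733584
 lip (array([0.4475, 0.0312]), array([0.2964, 0.0269]), 89.0, [[0.43149998784065247, -0.11680000275373459], [0.45840001106262207, -0.11720000207424164], [0.4634999930858612, 0.17910000681877136], [0.436599999666214, 0.17960000038146973]]) 0.08853260825395182
 paddle 880 (array([ 0.507 , -0.3298]), array([0.1937, 0.0649]), 27.7, [[0.40610000491142273, -0.34599998593330383], [0.43630000948905945, -0.4034999907016754], [0.6078000
[... 1735 characters left out ...]
 -0.4025000035762787], [0.6057000160217285, -0.314300000667572], [0.5748999714851379, -0.2551000118255615]]) 0.013421112249750067
 mean [ 0.49279469 -0.33475836] axis [0.87807946 0.47851484] 28.58844884816998
  obj [ 0.708 -0.358  0.042] [ 0.642 -0.409  0.03 ] [ 0.762 -0.288  0.056]
  obj [ 0.796 -0.102  0.083] [ 0.757 -0.154  0.03 ] [ 0.841 -0.045  0.124]
  obj [0.543 0.039 0.119] [ 0.428 -0.13   0.03 ] [0.655 0.182 0.169]
  obj [0.787 0.135 0.111] [0.767 0.095 0.03 ] [0.828 0.159 0.193]
  obj [ 0.364 -0.208  0.064] [ 0.343 -0.24   0.03 ] [ 0.389 -0.191  0.084]
  obj [0.712 0.381 0.068] [0.657 0.337 0.03 ] [0.76  0.428 0.099]
  obj [0.359 0.249 0.072] [0.333 0.215 0.03 ] [0.394 0.275 0.09 ]
```

```bash
cat >> h.py <<'E'
# stand frame: O at lip foot; ux horizontal uphill; uy left
YAW=np.radians(-3.17); O=np.array([.4553,.031,.076]); UX=np.array([np.cos(YAW),np.sin(YAW),0]); UY=np.array([-np.sin(YAW),np.cos(YAW),0])
def S(u,y,z): return np.r_[(O+u*UX+y*UY)[:2],z]
def goto(pos,jaw):
    """jaw = desired world heading (rad) of tool x, mod pi; prints twist, then shift in tool axes after the twist"""
    s=get_obs(); M=R.from_rotvec(s["orientation"]).as_matrix()
    h=np.arctan2(M[1,0],M[0,0]); d=(jaw-h+np.pi/2)%np.pi-np.pi/2
    tw=-d  # tool y points down
    M2=M@R.from_rotvec([0,tw,0]).as_matrix()
    print("t",round(s["time"],2),"pos",s["tool_pos"].round(4),"F",s["contact_force"].round(1),"gap",round(s["finger_gap"],4),"q",s["qpos"].round(2))
    print(" toolX",M[:,0].round(3),"toolY",M[:,1].round(3),"toolZ",M[:,2].round(3))
    print(" twist",round(tw,3),"then linear",(M2.T@(np.asarray(pos)-s["tool_pos"])).round(4))
JY=YAW+np.pi/2
E
python3 -c "
from h import *
goto(S(.19,-.048,.24),JY)"
```

```text
t 0.1 pos [ 0.1768 -0.6249  0.2368] F [ 1.3  0.3 -0.4] gap 0.0917 q [ 1.56  0.5  -0.43  1.55  0.22  1.14 -0.21]
 toolX [ 0.272 -0.962 -0.002] toolY [-0.     0.002 -1.   ] toolZ [0.962 0.272 0.   ]
 twist 0.331 then linear [-0.6223 -0.0024  0.4318]
```

Call:
arm_command([
  {"linear": [0, 0, 0], "twist": 0.166, "gripper": 1},
  {"linear": [0, 0, 0], "twist": 0.165, "gripper": 1},
  {"linear": [-0.039, 0, 0.027], "twist": 0, "gripper": 1},
  {"linear": [-0.039, 0, 0.027], "twist": 0, "gripper": 1},
  {"linear": [-0.039, 0, 0.027], "twist": 0, "gripper": 1},
  {"linear": [-0.039, 0, 0.027], "twist": 0, "gripper": 1},
  {"linear": [-0.039, 0, 0.027], "twist": 0, "gripper": 1},
  {"linear": [-0.039, 0, 0.027], "twist": 0, "gripper": 1},
  {"linear": [-0.039, 0, 0.027], "twist": 0, "gripper": 1},
  {"linear": [-0.039, 0, 0.027], "twist": 0, "gripper": 1},
  {"linear": [-0.039, 0, 0.027], "twist": 0, "gripper": 1},
  {"linear": [-0.039, 0, 0.027], "twist": 0, "gripper": 1},
  {"linear": [-0.039, 0, 0.027], "twist": 0, "gripper": 1},
  {"linear": [-0.039, 0, 0.027], "twist": 0, "gripper": 1},
  {"linear": [-0.039, 0, 0.027], "twist": 0, "gripper": 1},
  {"linear": [-0.039, 0, 0.027], "twist": 0, "gripper": 1},
])

```text
time: 2.1
tool_pos: [0.5975, -0.0929, 0.2313]
orientation: [-1.172, 1.277, -1.257]
contact_force: [1.2, -0.6, -0.0]
finger_gap: 0.0918
```

```bash
python3 -c "
from h import *
goto(S(.19,-.048,.2),JY)"
```

```text
t 2.1 pos [ 0.5975 -0.0929  0.2313] F [ 1.2 -0.6 -0. ] gap 0.0918 q [ 0.57  0.46 -0.6   1.66  0.28  1.11 -1.76]
 toolX [-0.078 -0.997 -0.007] toolY [-0.008  0.008 -1.   ] toolZ [ 0.997 -0.078 -0.009]
 twist -0.023 then linear [-0.0677  0.0314  0.0414]
```

Call:
arm_command([
  {"linear": [-0.034, 0, 0.021], "twist": -0.023, "gripper": 1},
  {"linear": [-0.034, 0, 0.021], "twist": 0, "gripper": 1},
  {"linear": [0, 0.015, 0], "twist": 0, "gripper": 1},
  {"linear": [0, 0.015, 0], "twist": 0, "gripper": 1},
  {"linear": [0, 0, 0], "twist": 0, "gripper": 1},
])

```text
time: 2.72
tool_pos: [0.6441, -0.0217, 0.1969]
orientation: [-1.188, 1.26, -1.232]
contact_force: [0.2, 0.0, -0.6]
finger_gap: 0.0923
```

Run:
```python
from h import *
im,d,p=cloud("side"); save("s1",cv2.resize(im[120:260,180:350],None,fx=4,fy=4,interpolation=cv2.INTER_CUBIC))
goto(S(.19,-.048,.19),JY)
```

```text
t 2.77 pos [ 0.6445 -0.0221  0.1977] F [ 0.2 -0.8  0.8] gap 0.0919 q [ 0.42  0.57 -0.6   1.59  0.34  1.1  -1.88]
 toolX [-0.05  -0.999 -0.009] toolY [-0.012  0.009 -1.   ] toolZ [ 0.999 -0.05  -0.012]
 twist 0.005 then linear [ 0.0055  0.0077 -0.0018]
```

View pics/s1.png

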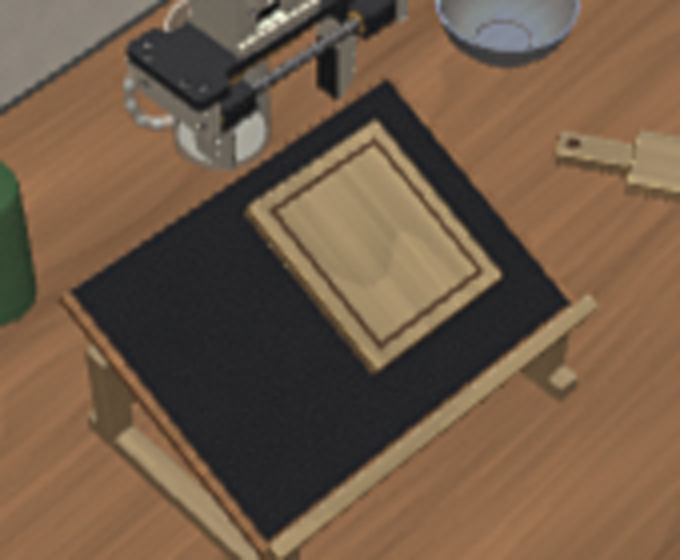

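The crop shows the board slightly crooked, with corners at (250,210), (375,120), (500,275) and (378,370). It is clear of the lip, and the fingers are just uphill of its top edge. I'll lower the fingers in small steps to find the face.

Call:
arm_command([
  {"linear": [0.005, 0.005, 0], "twist": 0.005, "gripper": 1},
  {"linear": [0, 0.005, 0], "twist": 0, "gripper": 1},
  {"linear": [0, 0.004, 0], "twist": 0, "gripper": 1},
  {"linear": [0, 0.001, 0], "twist": 0, "gripper": 1},
])

```text
time: 3.28
tool_pos: [0.6443, -0.0306, 0.183]
orientation: [-1.182, 1.264, -1.243]
contact_force: [0.7, 1.3, 0.2]
finger_gap: 0.092
```

Call:
arm_command([
  {"linear": [0, 0.002, 0], "twist": 0, "gripper": 1},
  {"linear": [0, 0.001, 0], "twist": 0, "gripper": 1},
])

```text
time: 3.52
tool_pos: [0.6444, -0.0303, 0.18]
orientation: [-1.182, 1.264, -1.242]
contact_force: [0.6, -0.3, 0.6]
finger_gap: 0.0918
```

Call:
arm_command([
  {"linear": [0, 0.002, 0], "twist": 0, "gripper": 1},
  {"linear": [0, 0, 0], "twist": 0, "gripper": 1},
])

```text
time: 3.78
tool_pos: [0.6444, -0.03, 0.1779]
orientation: [-1.182, 1.263, -1.242]
contact_force: [0.1, 0.3, -0.5]
finger_gap: 0.0919
```

Call:
arm_command([
  {"linear": [0, -0.001, 0], "twist": 0, "gripper": 1},
  {"linear": [0, 0.002, -0.006], "twist": 0, "gripper": 1},
  {"linear": [0, 0.003, -0.006], "twist": 0, "gripper": 1},
  {"linear": [0, 0.003, -0.006], "twist": 0, "gripper": 1},
])

```text
time: 4.28
tool_pos: [0.6279, -0.0286, 0.1726]
orientation: [-1.178, 1.259, -1.245]
contact_force: [1.5, 0.7, 3.5]
finger_gap: 0.0914
```

Run:
```python
from h import *
uT=(get_obs()["tool_pos"]-O)@UX; print(uT,.0934+.4663*uT)
goto(S(.1317,-.048,.1548),JY)
```

```text
0.17567053519506148 0.17531517056145718
t 4.28 pos [ 0.6279 -0.0286  0.1726] F [1.5 0.7 3.5] gap 0.0914 q [ 0.43  0.57 -0.59  1.66  0.35  1.03 -1.89]
 toolX [-0.058 -0.998 -0.008] toolY [-0.004  0.008 -1.   ] toolZ [ 0.998 -0.058 -0.004]
 twist -0.003 then linear [-0.0019  0.018  -0.0439]
```

Call:
arm_command([
  {"linear": [0, -0.002, 0], "twist": 0, "gripper": 1},
  {"linear": [0, 0.003, -0.007], "twist": 0, "gripper": 1},
  {"linear": [0, 0.003, -0.007], "twist": 0, "gripper": 1},
  {"linear": [0, 0.003, -0.007], "twist": 0, "gripper": 1},
])

```text
time: 4.78
tool_pos: [0.6037, -0.0274, 0.1641]
orientation: [-1.181, 1.261, -1.243]
contact_force: [0.6, 1.0, 0.1]
finger_gap: 0.0917
```

Run:
```python
from h import *
uT=(get_obs()["tool_pos"]-O)@UX; print(uT,.0907+.4663*uT)
goto(S(.1317,-.048,.1536),JY)
im,d,p=cloud("side"); save("s2",cv2.resize(im[120:260,180:350],None,fx=4,fy=4,interpolation=cv2.INTER_CUBIC))
```

```text
0.15144125282379475 0.16131705619173548
t 4.78 pos [ 0.6037 -0.0274  0.1641] F [0.6 1.  0.1] gap 0.0917 q [ 0.45  0.54 -0.59  1.72  0.34  0.99 -1.9 ]
 toolX [-0.059 -0.998 -0.008] toolY [-0.007  0.008 -1.   ] toolZ [ 0.998 -0.059 -0.008]
 twist -0.003 then linear [-0.002   0.0107 -0.0197]
```

View pics/s2.png

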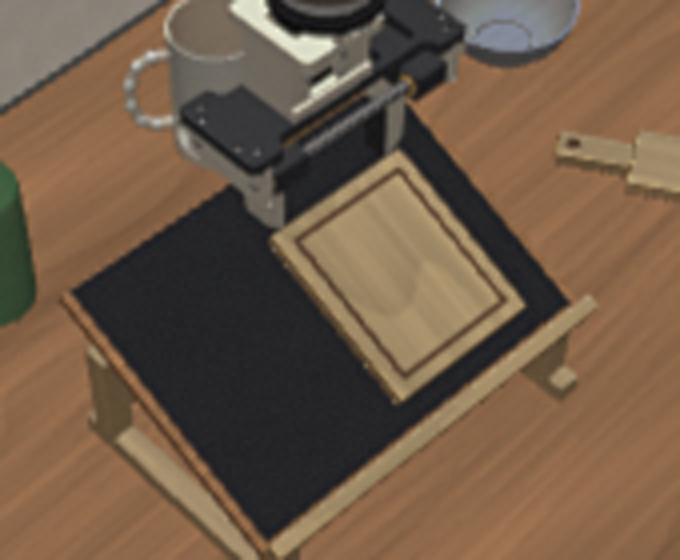

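The two fingers are pushing the board down and it now looks square, with its low corners at (402,400) and (522,305), about 20 mm short of the lip. I'll keep pushing.

Call:
arm_command([
  {"linear": [0, 0.004, -0.006], "twist": 0, "gripper": 1},
  {"linear": [0, 0.003, -0.006], "twist": 0, "gripper": 1},
  {"linear": [0, 0.002, -0.004], "twist": 0, "gripper": 1},
])

```text
time: 5.2
tool_pos: [0.5864, -0.0262, 0.1548]
orientation: [-1.18, 1.261, -1.243]
contact_force: [5.5, -0.5, 5.8]
finger_gap: 0.0914
```

Call:
arm_command([
  {"linear": [0, 0.001, -0.003], "twist": 0, "gripper": 1},
  {"linear": [0, 0.001, -0.002], "twist": 0, "gripper": 1},
])

```text
time: 5.45
tool_pos: [0.5862, -0.0256, 0.1552]
orientation: [-1.172, 1.252, -1.248]
contact_force: [4.7, -0.2, 1.3]
finger_gap: 0.0915
```

Call:
arm_command([
  {"linear": [0, 0, -0.006], "twist": 0, "gripper": 1},
  {"linear": [0, 0, -0.006], "twist": 0, "gripper": 1},
])

```text
time: 5.7
tool_pos: [0.5836, -0.0255, 0.1595]
orientation: [-1.156, 1.237, -1.257]
contact_force: [8.7, -2.3, 3.7]
finger_gap: 0.0917
```

Run:
```python
from h import *
uT=(get_obs()["tool_pos"]-O)@UX; print(uT,.0907+.4663*uT)
goto(S(.1317,-.048,.1536),JY)
im,d,p=cloud("side"); save("s3",cv2.resize(im[150:250,220:340],None,fx=6,fy=6,interpolation=cv2.INTER_CUBIC))
```

```text
0.13125319496402252 0.1519033648117237
t 5.7 pos [ 0.5836 -0.0255  0.1595] F [ 8.7 -2.3  3.7] gap 0.0917 q [ 0.47  0.49 -0.6   1.81  0.34  0.92 -1.91]
 toolX [-0.057 -0.998 -0.01 ] toolY [ 0.025  0.008 -1.   ] toolZ [ 0.998 -0.058  0.025]
 twist -0.002 then linear [-0.0012  0.0059  0.0003]
```

View pics/s3.png

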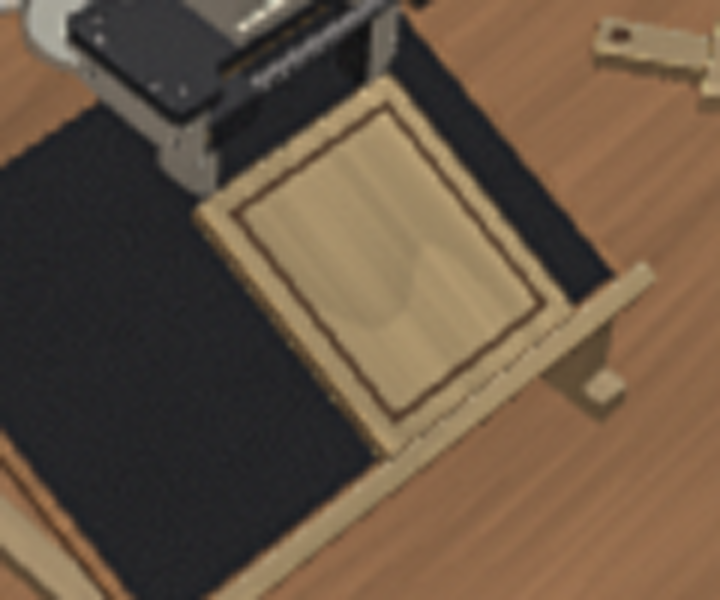

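The board now sits flush and square on the lip along (390,452)–(570,310). I'll back off, lift, and head for the paddle.

Call:
arm_command([
  {"linear": [0, -0.006, 0.01], "twist": 0, "gripper": 1},
  {"linear": [0, -0.03, 0.008], "twist": 0, "gripper": 1},
  {"linear": [0, -0.045, 0], "twist": 0, "gripper": 1},
  {"linear": [0.03, -0.03, 0], "twist": 0, "gripper": 1},
  {"linear": [0.045, 0, 0], "twist": 0, "gripper": 1},
  {"linear": [0.05, 0, 0], "twist": 0, "gripper": 1},
  {"linear": [0.05, 0, 0], "twist": 0, "gripper": 1},
  {"linear": [0.05, 0, 0], "twist": 0, "gripper": 1},
  {"linear": [0, 0, 0], "twist": 0, "gripper": 1},
])

```text
time: 6.88
tool_pos: [0.5813, -0.2565, 0.2688]
orientation: [-1.169, 1.25, -1.243]
contact_force: [0.6, 0.8, -0.5]
finger_gap: 0.0918
```

Run:
```python
from h import *
im,d,p=cloud("top"); save("t4",im)
z=np.load("top0.npz")["p"]
inb=(d>0)&(p[...,1]<.06)&(p[...,1]>-.13)&(p[...,0]>.47)&(p[...,0]<.62)
h=p[...,2]-(p[...,0]*.4673-p[...,1]*.0258-.136); b=big(inb&(h>.006)&(h<.03)&(im[...,0]>90)); print("board",b.sum(),rect(p[b][:,:2]))
goto([.5063,-.3293,.08],np.radians(118.6))
```

```text
board 1528 (array([ 0.5241, -0.0194]), array([0.1202, 0.1096]), 87.7, [[0.4668999910354614, -0.07729999721050262], [0.5763999819755554, -0.08169999718666077], [0.5812000036239624, 0.03849999979138374], [0.4717000126838684, 0.042899999767541885]])
t 6.92 pos [ 0.582 -0.253  0.269] F [ 0.4 -0.1  0.1] gap 0.0918 q [ 0.79  0.47 -0.57  1.55  0.25  1.19 -1.45]
 toolX [-0.05  -0.999 -0.015] toolY [ 0.008  0.015 -1.   ] toolZ [ 0.999 -0.05   0.007]
 twist -0.549 then linear [ 0.0325  0.1873 -0.1056]
```

Call:
arm_command([
  {"linear": [0, 0, 0], "twist": -0.183, "gripper": 1},
  {"linear": [0, 0, 0], "twist": -0.183, "gripper": 1},
  {"linear": [0, 0, 0], "twist": -0.183, "gripper": 1},
  {"linear": [0.016, 0.03, -0.05], "twist": 0, "gripper": 1},
  {"linear": [0.016, 0.03, -0.05], "twist": 0, "gripper": 1},
  {"linear": [0, 0.05, 0], "twist": 0, "gripper": 1},
  {"linear": [0, 0.05, 0], "twist": 0, "gripper": 1},
  {"linear": [0, 0, 0], "twist": 0, "gripper": 1},
])

```text
time: 7.92
tool_pos: [0.5126, -0.3115, 0.1034]
orientation: [-1.39, 0.815, -0.798]
contact_force: [0.2, 0.2, 0.6]
finger_gap: 0.0919
```

Run:
```python
from h import *
goto([.5063,-.3293,.016],np.radians(118.6))
im,d,p=cloud("side"); save("s5",cv2.resize(im[100:230,290:420],None,fx=4,fy=4,interpolation=cv2.INTER_CUBIC))
```

```text
t 7.92 pos [ 0.5126 -0.3115  0.1034] F [0.2 0.2 0.6] gap 0.0919 q [ 0.97  0.63 -0.61  1.77  0.41  0.89 -0.86]
 toolX [ 0.507 -0.862 -0.021] toolY [ 0.003  0.026 -1.   ] toolZ [0.862 0.507 0.016]
 twist 0.033 then linear [ 0.0144  0.0869 -0.0154]
```

View pics/s5.png

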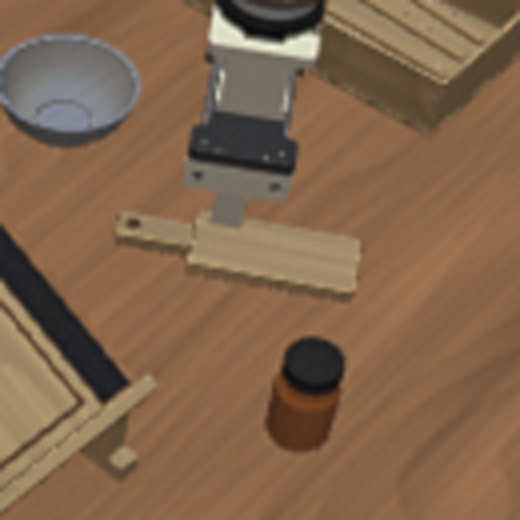

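The fingers straddle the paddle's blade near the handle root (230,210), a little above it. I'll line up, descend and grip.

Call:
arm_command([
  {"linear": [0, 0, 0], "twist": 0.033, "gripper": 1},
  {"linear": [0.014, 0, -0.015], "twist": 0, "gripper": 1},
  {"linear": [0, 0.03, 0], "twist": 0, "gripper": 1},
  {"linear": [0, 0.03, 0], "twist": 0, "gripper": 1},
  {"linear": [0, 0.018, 0], "twist": 0, "gripper": 1},
  {"linear": [0, 0, 0], "twist": 0, "gripper": 1},
])

```text
time: 8.72
tool_pos: [0.5162, -0.3396, 0.0375]
orientation: [-1.383, 0.824, -0.845]
contact_force: [0.4, 1.1, 0.4]
finger_gap: 0.0918
```

Run:
```python
from h import *
goto([.5063,-.3293,.016],np.radians(118.6))
```

```text
t 8.72 pos [ 0.5162 -0.3396  0.0375] F [0.4 1.1 0.4] gap 0.0918 q [ 0.95  0.72 -0.54  1.77  0.48  0.77 -0.9 ]
 toolX [ 0.475 -0.88   0.001] toolY [ 0.022  0.01  -1.   ] toolZ [0.879 0.475 0.024]
 twist -0.004 then linear [-0.0138  0.0214 -0.0043]
```

Call:
arm_command([
  {"linear": [-0.014, 0, -0.004], "twist": 0, "gripper": 1},
  {"linear": [0, 0.011, 0], "twist": 0, "gripper": 1},
  {"linear": [0, 0.009, 0], "twist": 0, "gripper": 1},
  {"linear": [0, 0, 0], "twist": 0, "gripper": 1},
])

```text
time: 9.22
tool_pos: [0.5074, -0.3295, 0.0191]
orientation: [-1.384, 0.82, -0.849]
contact_force: [-0.6, -0.2, 0.0]
finger_gap: 0.0921
```

Run:
```python
from h import *
goto([.5063,-.3293,.016],np.radians(118.6))
```

```text
t 9.22 pos [ 0.5074 -0.3295  0.0191] F [-0.6 -0.2  0. ] gap 0.0921 q [ 0.93  0.73 -0.52  1.81  0.5   0.72 -0.93]
 toolX [ 0.476 -0.88   0.005] toolY [ 0.025  0.007 -1.   ] toolZ [0.879 0.476 0.026]
 twist -0.004 then linear [-0.0007  0.0031 -0.0009]
```

Call:
arm_command([
  {"linear": [0, 0.003, 0], "twist": 0, "gripper": 1},
  {"linear": [0, 0, 0], "twist": 0, "gripper": 0},
  {"linear": [0, 0, 0], "twist": 0, "gripper": -0.5},
  {"linear": [0, 0, 0], "twist": 0, "gripper": -1},
  {"linear": [0, 0, 0], "twist": 0, "gripper": -1},
  {"linear": [0, 0, 0], "twist": 0, "gripper": -1},
  {"linear": [0, 0, 0], "twist": 0, "gripper": -1},
], newtons=20)

```text
time: 10.1
tool_pos: [0.5082, -0.3297, 0.0162]
orientation: [-1.384, 0.819, -0.85]
contact_force: [-0.2, -0.6, -0.1]
finger_gap: 0.0597
```

Call:
arm_command([
  {"linear": [0, -0.02, 0], "twist": 0, "gripper": -1},
  {"linear": [0, -0.04, 0], "twist": 0, "gripper": -1},
  {"linear": [0, -0.05, 0], "twist": 0, "gripper": -1},
  {"linear": [0, -0.05, 0], "twist": 0, "gripper": -1},
  {"linear": [0, -0.05, 0], "twist": 0, "gripper": -1},
  {"linear": [0, -0.05, 0], "twist": 0, "gripper": -1},
  {"linear": [0, 0, 0], "twist": 0, "gripper": -1},
])

```text
time: 10.98
tool_pos: [0.5007, -0.33, 0.2912]
orientation: [-1.386, 0.816, -0.849]
contact_force: [0.1, 0.1, -2.4]
finger_gap: 0.0597
```

Run:
```python
from h import *
goto(S(.094,.075,.28),JY)
im,d,p=cloud("side"); save("s6",cv2.resize(im[60:230,240:440],None,fx=3,fy=3,interpolation=cv2.INTER_CUBIC))
```

```text
t 10.97 pos [ 0.5007 -0.33    0.2912] F [ 0.1  0.1 -2.4] gap 0.0597 q [ 1.09  0.4  -0.71  1.63  0.26  1.19 -0.74]
 toolX [ 0.478 -0.878  0.008] toolY [ 0.027  0.005 -1.   ] toolZ [0.878 0.478 0.026]
 twist 0.554 then linear [-0.4328  0.015   0.0284]
```

View pics/s6.png

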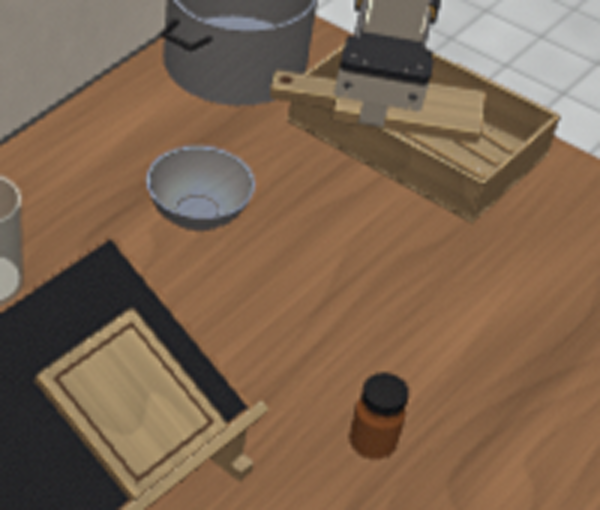

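The paddle is held level at (385,105), with its handle pointing up and left and the wide board still on the lip at (135,490)–(245,415). I'll turn it and carry it over the left part of the face.

Call:
arm_command([
  {"linear": [0, 0, 0], "twist": 0.18, "gripper": -1},
  {"linear": [0, 0, 0], "twist": 0.18, "gripper": -1},
  {"linear": [0, 0, 0], "twist": 0.18, "gripper": -1},
  {"linear": [-0.03, 0, 0.002], "twist": 0.014, "gripper": -1},
  {"linear": [-0.043, 0, 0.003], "twist": 0, "gripper": -1},
  {"linear": [-0.043, 0, 0.003], "twist": 0, "gripper": -1},
  {"linear": [-0.043, 0, 0.003], "twist": 0, "gripper": -1},
  {"linear": [-0.043, 0, 0.003], "twist": 0, "gripper": -1},
  {"linear": [-0.043, 0, 0.003], "twist": 0, "gripper": -1},
  {"linear": [-0.043, 0, 0.003], "twist": 0, "gripper": -1},
  {"linear": [-0.043, 0, 0.003], "twist": 0, "gripper": -1},
  {"linear": [-0.043, 0, 0.003], "twist": 0, "gripper": -1},
  {"linear": [-0.043, 0, 0.003], "twist": 0, "gripper": -1},
  {"linear": [0, 0, 0], "twist": 0, "gripper": -1},
])

```text
time: 12.78
tool_pos: [0.5417, 0.0997, 0.2756]
orientation: [-1.172, 1.283, -1.242]
contact_force: [-0.4, 0.1, -2.1]
finger_gap: 0.0597
```

Run:
```python
from h import *
goto(S(.090,.075,.20),JY)
```

```text
t 12.78 pos [0.5417 0.0997 0.2756] F [-0.4  0.1 -2.1] gap 0.0597 q [ 0.4   0.35 -0.77  1.74  0.24  1.16 -2.08]
 toolX [-0.073 -0.997 -0.018] toolY [-0.015  0.019 -1.   ] toolZ [ 0.997 -0.073 -0.016]
 twist -0.018 then linear [-0.0003  0.0755  0.0087]
```

Call:
arm_command([
  {"linear": [0, 0.01, 0.005], "twist": -0.018, "gripper": -1},
  {"linear": [0, 0.03, 0.004], "twist": 0, "gripper": -1},
  {"linear": [0, 0.03, 0], "twist": 0, "gripper": -1},
  {"linear": [0, 0.008, 0], "twist": 0, "gripper": -1},
  {"linear": [0, 0, 0], "twist": 0, "gripper": -1},
])

```text
time: 13.4
tool_pos: [0.5478, 0.0933, 0.1902]
orientation: [-1.187, 1.276, -1.231]
contact_force: [-0.3, -0.6, -1.0]
finger_gap: 0.0599
```

Run:
```python
from h import *
goto(S(.090,.075,.185),JY)
```

```text
t 13.4 pos [0.5478 0.0933 0.1902] F [-0.3 -0.6 -1. ] gap 0.0599 q [ 0.37  0.46 -0.73  1.81  0.33  1.02 -2.12]
 toolX [-0.059 -0.998 -0.013] toolY [-0.022  0.015 -1.   ] toolZ [ 0.998 -0.059 -0.023]
 twist -0.004 then linear [-0.0076  0.0053  0.0012]
```

Call:
arm_command([
  {"linear": [-0.008, 0, 0.001], "twist": 0, "gripper": -1},
  {"linear": [0, 0.006, 0], "twist": 0, "gripper": -1},
  {"linear": [0, 0.006, 0], "twist": 0, "gripper": -1},
  {"linear": [0, 0.006, 0], "twist": 0, "gripper": -1},
  {"linear": [0, 0.005, 0], "twist": 0, "gripper": -1},
], newtons=10)

```text
time: 14.02
tool_pos: [0.5506, 0.1022, 0.1688]
orientation: [-1.183, 1.273, -1.234]
contact_force: [-0.8, 0.7, -1.9]
finger_gap: 0.0597
```

Run:
```python
from h import *
goto(S(.090,.075,.140),JY)
im,d,p=cloud("side"); save("s7",cv2.resize(im[110:270,170:350],None,fx=3.5,fy=3.5,interpolation=cv2.INTER_CUBIC))
```

```text
t 14.03 pos [0.5506 0.1022 0.1688] F [-0.8  0.7 -1.9] gap 0.0597 q [ 0.33  0.49 -0.71  1.82  0.36  0.98 -2.16]
 toolX [-0.059 -0.998 -0.014] toolY [-0.017  0.015 -1.   ] toolZ [ 0.998 -0.059 -0.018]
 twist -0.004 then linear [ 0.0017  0.0288 -0.0007]
```

View pics/s7.png

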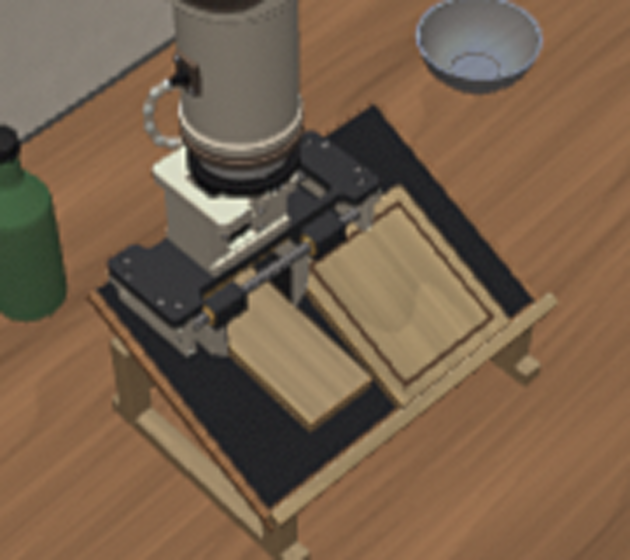

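The paddle is still held above the face, between the left side and the wide board, with its blade end at (310,425)–(370,385). The wide board is on the lip. I'll keep lowering so the handle end meets the face and the paddle tips to the slope.

Call:
arm_command([
  {"linear": [0, 0.004, 0], "twist": 0, "gripper": -1},
  {"linear": [0, 0.004, 0], "twist": 0, "gripper": -1},
  {"linear": [0, 0.004, 0], "twist": 0, "gripper": -1},
])

```text
time: 14.45
tool_pos: [0.5509, 0.1023, 0.1558]
orientation: [-1.183, 1.272, -1.234]
contact_force: [0.4, 0.4, -0.5]
finger_gap: 0.06
```

```bash
cat > tilt.py <<'E'
from h import *
goto(S(.090,.075,.140),JY)
im,d,p=cloud("side"); u=(p-O)@UX; y=(p-O)@UY
h=(p[...,2]-.076-.4663*u)*np.cos(np.radians(25))
m=(d>0)&(y>.035)&(y<.12)&(im[...,0]>100)&(h>.005)&(h<.08)&(u<.075)&(u>0.002)&(im[...,0]>im[...,2].astype(int)+25)
q=np.c_[u[m],y[m],h[m]]; print(len(q),"blade tilt vs face deg",np.degrees(np.arctan(np.polyfit(q[:,0],p[m][:,2],1)[0]))-25,"umin",np.percentile(q[:,0],1),"h",np.percentile(q[:,2],[5,50,95]).round(4),"y",np.percentile(q[:,1],[1,99]).round(3))
E
python3 tilt.py
```

```text
t 14.45 pos [0.5509 0.1023 0.1558] F [ 0.4  0.4 -0.5] gap 0.06 q [ 0.33  0.51 -0.7   1.83  0.37  0.95 -2.17]
 toolX [-0.059 -0.998 -0.014] toolY [-0.017  0.015 -1.   ] toolZ [ 0.998 -0.059 -0.018]
 twist -0.004 then linear [ 0.0017  0.0158 -0.0012]
632 blade tilt vs face deg -11.314412405408852 umin 0.002656888712821638 h [0.0345 0.0423 0.0498] y [0.049 0.108]
```

Call:
arm_command([
  {"linear": [0, 0.004, 0], "twist": 0, "gripper": -1},
  {"linear": [0, 0.004, 0], "twist": 0, "gripper": -1},
  {"linear": [0, 0.003, 0], "twist": 0, "gripper": -1},
])

```text
time: 14.88
tool_pos: [0.5506, 0.1023, 0.1437]
orientation: [-1.183, 1.273, -1.234]
contact_force: [-0.2, 0.3, -0.6]
finger_gap: 0.0597
```

```bash
python3 tilt.py
```

```text
t 14.88 pos [0.5506 0.1023 0.1437] F [-0.2  0.3 -0.6] gap 0.0597 q [ 0.32  0.53 -0.7   1.84  0.39  0.93 -2.18]
 toolX [-0.06  -0.998 -0.014] toolY [-0.017  0.015 -1.   ] toolZ [ 0.998 -0.059 -0.018]
 twist -0.004 then linear [ 0.0015  0.0037 -0.0012]
655 blade tilt vs face deg -4.449965896723416 umin 0.0024726401133320234 h [0.0204 0.0249 0.0297] y [0.049 0.108]
```

Call:
arm_command([
  {"linear": [0, 0.003, 0.002], "twist": 0, "gripper": -1},
  {"linear": [0, 0.003, 0], "twist": 0, "gripper": -1},
])

```text
time: 15.18
tool_pos: [0.5523, 0.1022, 0.137]
orientation: [-1.183, 1.273, -1.234]
contact_force: [0.5, -0.3, -1.6]
finger_gap: 0.06
```

```bash
sed -i 's/&(u>0.002)/\&(u>-0.03)/' tilt.py
cat >> tilt.py <<'E'
n=h; x=u/np.cos(np.radians(25))+ (n*np.tan(np.radians(25)))  # face coords: slope x
x=u*np.cos(np.radians(25))+(p[...,2]-.076)*np.sin(np.radians(25))
s=(d>0)&(y>.055)&(y<.1)&(x>-.02)&(x<.05)
for a in np.arange(-.02,.03,.003):
    k=s&(x>a)&(x<a+.003); print(round(a*1000),np.round(np.median(h[k])*1000,1) if k.any() else None,np.median(im[k],0) if k.any() else None)
E
python3 tilt.py
```

```text
t 15.18 pos [0.5523 0.1022 0.137 ] F [ 0.5 -0.3 -1.6] gap 0.06 q [ 0.31  0.54 -0.69  1.84  0.4   0.92 -2.19]
 toolX [-0.06  -0.998 -0.014] toolY [-0.018  0.015 -1.   ] toolZ [ 0.998 -0.059 -0.018]
 twist -0.004 then linear [ 0.0014 -0.003  -0.003 ]
789 blade tilt vs face deg -1.6490266360232653 umin -0.01721439545996447 h [0.0104 0.0145 0.0186] y [0.041 0.116]
-20 -75.4 [141. 103.  73.]
-17 -76.3 [141. 102.  72.]
-14 -75.3 [123.  94.  67.]
-11 16.6 [144.  124.5  91. ]
-8 17.8 [151.  131.5  98. ]
-5 16.3 [156.  135.5 101. ]
-2 15.0 [156. 134. 100.]
1 -0.9 [100.   77.5  58. ]
4 -0.4 [29. 29. 34.]
7 -1.6 [30. 30. 33.]
10 12.0 [117.  96.  67.]
13 14.7 [163. 141. 104.]
16 15.7 [158. 137. 102.]
19 14.6 [158.  136.5 101. ]
22 14.0 [159.5 137.  102. ]
25 13.5 [157. 136. 101.]
28 14.4 [158.5 136.5 102. ]
```

The paddle is flat within about 1.6° and its low edge is about 10 mm from the lip. I'll slide it down while it is held.

Call:
arm_command([
  {"linear": [0, 0.001, 0], "twist": -0.004, "gripper": -1},
  {"linear": [0, 0.0019, -0.004], "twist": 0, "gripper": -1},
  {"linear": [0, 0.0019, -0.004], "twist": 0, "gripper": -1},
  {"linear": [0, 0.0014, -0.003], "twist": 0, "gripper": -1},
  {"linear": [0, 0, 0], "twist": 0, "gripper": -1},
])

```text
time: 15.85
tool_pos: [0.5435, 0.1031, 0.1322]
orientation: [-1.18, 1.266, -1.233]
contact_force: [0.5, -0.7, -1.9]
finger_gap: 0.0599
```

```bash
python3 tilt.py
```

```text
t 15.85 pos [0.5435 0.1031 0.1322] F [ 0.5 -0.7 -1.9] gap 0.0599 q [ 0.32  0.53 -0.69  1.87  0.4   0.9  -2.19]
 toolX [-0.056 -0.998 -0.015] toolY [-0.011  0.015 -1.   ] toolZ [ 0.998 -0.055 -0.012]
 twist -0.0 then linear [ 0.0018 -0.0079  0.0058]
885 blade tilt vs face deg -1.4970337908824156 umin -0.016833362072494237 h [0.0095 0.0135 0.0182] y [0.044 0.114]
-20 -76.2 [141. 103.  73.]
-17 -77.8 [140. 101.  72.]
-14 -75.8 [124.   94.   66.5]
-11 17.2 [143. 124.  90.]
-8 17.3 [151. 131.  97.]
-5 16.1 [153.5 133.   99.5]
-2 15.6 [133. 110.  82.]
1 13.5 [150.  129.   95.5]
4 13.1 [160. 138. 103.]
7 13.2 [156. 136. 101.]
10 12.8 [158. 136. 101.]
13 13.8 [158.5 137.  101. ]
16 11.9 [157.5 136.  100.5]
19 12.5 [157.5 136.5 101. ]
22 14.0 [159. 137. 101.]
25 12.3 [158.  136.5 101. ]
28 12.7 [159. 137. 101.]
```

Call:
arm_command([
  {"linear": [0, 0.0005, -0.003], "twist": 0, "gripper": -1},
  {"linear": [0, 0.0005, -0.003], "twist": 0, "gripper": -1},
  {"linear": [0, 0, -0.002], "twist": 0, "gripper": -1},
])

```text
time: 16.27
tool_pos: [0.5425, 0.1032, 0.134]
orientation: [-1.169, 1.256, -1.239]
contact_force: [4.3, 0.4, -0.6]
finger_gap: 0.06
```

Call:
arm_command([
  {"linear": [0, 0, -0.003], "twist": 0, "gripper": -1},
  {"linear": [0, 0, -0.003], "twist": 0, "gripper": -1},
])

```text
time: 16.52
tool_pos: [0.5413, 0.1034, 0.136]
orientation: [-1.16, 1.25, -1.243]
contact_force: [6.8, -0.5, 1.1]
finger_gap: 0.0601
```

The force shows the paddle has reached the lip. I'll open the fingers a little, then rise clear.

Call:
arm_command([
  {"linear": [0, 0, 0], "twist": 0, "gripper": 0.35},
  {"linear": [0, 0, 0], "twist": 0, "gripper": 0.6},
  {"linear": [0, 0, 0], "twist": 0, "gripper": 0.6},
  {"linear": [0, -0.01, 0], "twist": 0, "gripper": 0.6},
  {"linear": [0, -0.03, 0], "twist": 0, "gripper": 0.6},
  {"linear": [0, -0.04, 0], "twist": 0, "gripper": 0.6},
  {"linear": [0, -0.04, 0.03], "twist": 0, "gripper": -1},
  {"linear": [0, 0, 0.04], "twist": 0, "gripper": -1},
  {"linear": [0, 0, 0.035], "twist": 0, "gripper": -1},
  {"linear": [0, 0, 0], "twist": 0, "gripper": -1},
])

```text
time: 17.77
tool_pos: [0.643, 0.0961, 0.2623]
orientation: [-1.167, 1.254, -1.238]
contact_force: [-0.8, 0.2, 0.3]
finger_gap: 0.0381
```

```bash
sed -i 's/^goto.*/goto(S(.19,.075,.19),JY)/; s/^im,d,p=.*/&; save("s8",cv2.resize(im[110:270,170:350],None,fx=4,fy=3.5,interpolation=cv2.INTER_CUBIC))/' tilt.py; sed -i 's/fx=4,fy=3.5/fx=3.7,fy=3.7/' tilt.py; python3 tilt.py | head -6
```

```text
t 17.77 pos [0.643  0.0961 0.2623] F [-0.8  0.2  0.3] gap 0.0381 q [ 0.32  0.54 -0.72  1.52  0.35  1.21 -2.08]
 toolX [-0.054 -0.998 -0.017] toolY [ 0.005  0.017 -1.   ] toolZ [ 0.999 -0.054  0.004]
 twist 0.001 then linear [0.0016 0.0723 0.0059]
894 blade tilt vs face deg -1.8606732146764493 umin -0.01696202658998178 h [0.009  0.0132 0.0183] y [0.041 0.115]
-20 -76.1 [145. 106.  75.]
-17 -76.4 [143. 103.  74.]
```

View pics/s8.png

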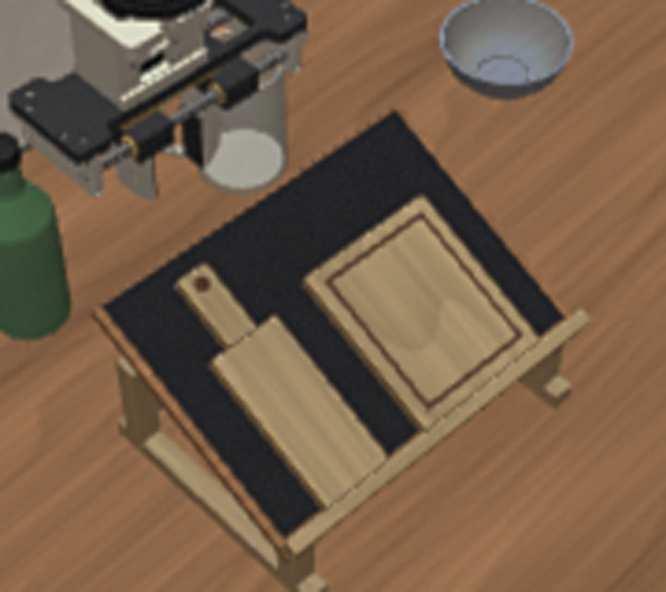

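Both boards lie flat on the lip, the paddle's end at (325,505)–(385,460) and the wide board's at (425,425)–(535,340). I'll press lightly on the end of the paddle's handle to be sure it is seated.

Call:
arm_command([
  {"linear": [0.001, 0.03, 0.008], "twist": 0, "gripper": -1},
  {"linear": [0, 0.03, 0], "twist": 0, "gripper": -1},
  {"linear": [0, 0.016, 0], "twist": 0, "gripper": -1},
  {"linear": [0, 0.007, 0], "twist": 0, "gripper": -1},
  {"linear": [0, 0, 0], "twist": 0, "gripper": -1},
])

```text
time: 18.45
tool_pos: [0.6462, 0.0986, 0.1796]
orientation: [-1.171, 1.252, -1.234]
contact_force: [0.4, 0.1, 0.0]
finger_gap: 0.0007
```

Run:
```python
from h import *
uT=(get_obs()["tool_pos"]-O)@UX; print(uT,.0907+.4663*uT)
goto(S(.177,.076,.175),JY)
```

```text
0.18682404567935426 0.17781605250028287
t 18.45 pos [0.6462 0.0986 0.1796] F [0.4 0.1 0. ] gap 0.0007 q [ 0.29  0.62 -0.68  1.59  0.41  1.07 -2.12]
 toolX [-0.049 -0.999 -0.017] toolY [ 0.003  0.017 -1.   ] toolZ [ 0.999 -0.049  0.002]
 twist 0.006 then linear [ 0.0022  0.0045 -0.0098]
```

Call:
arm_command([
  {"linear": [0.001, 0.002, -0.005], "twist": 0.006, "gripper": -1},
  {"linear": [0, 0.002, -0.005], "twist": 0, "gripper": -1},
  {"linear": [0, 0.001, -0.003], "twist": 0, "gripper": -1},
])

```text
time: 18.82
tool_pos: [0.6373, 0.0984, 0.1785]
orientation: [-1.158, 1.249, -1.244]
contact_force: [6.3, -1.1, 2.1]
finger_gap: 0.0005
```

Call:
arm_command([
  {"linear": [0, 0.001, -0.004], "twist": 0, "gripper": -1},
  {"linear": [0, 0.001, -0.004], "twist": 0, "gripper": -1},
  {"linear": [0, 0, -0.004], "twist": 0, "gripper": -1},
])

```text
time: 19.2
tool_pos: [0.6351, 0.0984, 0.1831]
orientation: [-1.137, 1.235, -1.255]
contact_force: [5.7, 0.2, 2.2]
finger_gap: 0.0002
```

Call:
arm_command([
  {"linear": [0, 0, 0.008], "twist": 0, "gripper": -1},
  {"linear": [0, -0.02, 0.008], "twist": 0, "gripper": -1},
  {"linear": [0, -0.04, 0], "twist": 0, "gripper": -1},
  {"linear": [0, -0.05, 0], "twist": 0, "gripper": -1},
  {"linear": [0, -0.05, -0.01], "twist": 0, "gripper": -1},
  {"linear": [0.04, 0, -0.03], "twist": 0, "gripper": -1},
  {"linear": [0.045, 0, -0.03], "twist": 0, "gripper": -1},
  {"linear": [0.05, 0, -0.03], "twist": 0, "gripper": -1},
  {"linear": [0.05, 0, -0.03], "twist": 0, "gripper": -1},
  {"linear": [0.05, 0, -0.03], "twist": 0, "gripper": -1},
  {"linear": [0.05, 0, -0.02], "twist": 0, "gripper": -1},
  {"linear": [0.05, 0, -0.02], "twist": 0, "gripper": -1},
  {"linear": [0.04, 0, -0.02], "twist": 0, "gripper": -1},
  {"linear": [0, 0, 0], "twist": 0, "gripper": -1},
])

```text
time: 20.95
tool_pos: [0.3939, -0.2754, 0.3312]
orientation: [-1.146, 1.245, -1.242]
contact_force: [1.0, 1.1, -0.1]
finger_gap: 0.0003
```

Run:
```python
from h import *
print(get_obs()["tool_pos"])
c=np.cos(np.radians(25)); s=np.sin(np.radians(25))
for n in("side","top"):
    im,d,p=cloud(n); old=np.load(n+"0.npz")
    if n=="side": save("s9",cv2.resize(im[90:350,90:400],None,fx=2.3,fy=2.3,interpolation=cv2.INTER_CUBIC))
    else: save("t9",im)
    u=(p-O)@UX; y=(p-O)@UY; x=u*c+(p[...,2]-.076)*s; h=-u*s+(p[...,2]-.076)*c
    t=(d>0)&(im[...,0]>100)&(h>.008)&(h<.03)&(x>.004)&(x<.215)
    for nm,a,b in(("paddle",.03,.14),("wide",-.13,.025)):
        m=big(t&(y>a)&(y<b)); f=np.linalg.lstsq(np.c_[x[m],y[m],np.ones(m.sum())],h[m],rcond=None)[0]
        print(n,nm,"x",np.percentile(x[m],[.5,99.5]).round(4),"y",np.percentile(y[m],[.5,99.5]).round(4),"h",np.median(h[m]).round(4),"tilts deg",np.degrees(f[:2]).round(1))
        side=m&(x>.02)&(x<.12); xs=np.arange(.02,.12,.01)
        L=[np.percentile(y[side&(x>=k)&(x<k+.01)],98) for k in xs]; Rr=[np.percentile(y[side&(x>=k)&(x<k+.01)],2) for k in xs]
        print("   side-edge angles deg",np.degrees(np.polyfit(xs,L,1)[0]).round(1),np.degrees(np.polyfit(xs,Rr,1)[0]).round(1))
    # bystander change: pixels changed away from stand & arm
    df=np.abs(im.astype(int)-old["im"]).max(-1)>40
    k,l,st,_=cv2.connectedComponentsWithStats(df.astype(np.uint8)); print(n,[q[:5].tolist() for q in st[1:] if q[4]>25])
```

```text
[ 0.39389892 -0.27536648  0.33119921]
side paddle x [0.0047 0.1882] y [0.0492 0.1092] h 0.0128 tilts deg [0.  0.1]
   side-edge angles deg -0.5 0.1
side wide x [0.0046 0.1392] y [-0.107   0.0126] h 0.0129 tilts deg [-0.1 -0. ]
   side-edge angles deg -0.1 0.4
side [[363, 0, 77, 112, 3645], [395, 7, 7, 10, 37], [241, 150, 43, 37, 707], [337, 155, 18, 12, 51], [358, 158, 12, 5, 26], [259, 168, 25, 18, 37], [218, 181, 56, 66, 1388], [275, 188, 25, 18, 36], [274, 188, 41, 39, 683], [445, 205, 67, 93, 2225], [498, 208, 14, 24, 177], [449, 225, 23, 25, 95], [507, 290, 5, 14, 48], [474, 295, 26, 19, 198]]
top paddle x [0.0052 0.1913] y [0.0515 0.1087] h 0.0136 tilts deg [-0.1 -0.1]
   side-edge angles deg -0.9 -0.1
top wide x [0.0049 0.1418] y [-0.1057  0.0125] h 0.0138 tilts deg [0. 0.]
   side-edge angles deg -0.8 -0.5
top [[203, 176, 22, 62, 1090], [236, 178, 44, 18, 695], [356, 223, 9, 9, 27], [235, 226, 43, 13, 478], [340, 237, 172, 147, 14749]]
```

View pics/s9.png

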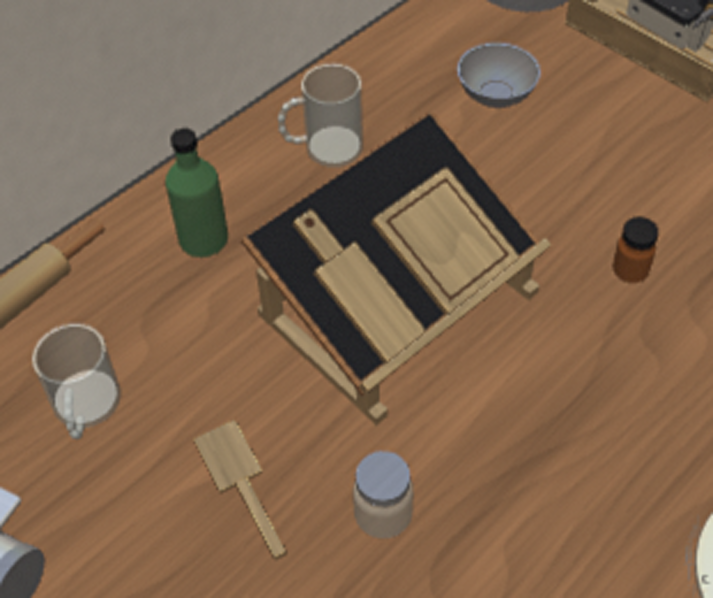

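The final picture shows both boards square on the lip with a dark gap between them, and nothing else disturbed.

```bash
python3 -c "
from bench import *
close_job()"
```

```text
the job is handed in; nothing more can be done
```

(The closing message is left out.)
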